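# Pin the draw handle to a spring-closed soap vice and hold the jaw open at the size mark

### The job

The draw handle of the soap vice was uncoupled for washing. Take the red-knobbed clevis pin out of its wooden rest and push it down through the handle's fork and the jaw's lug until its steel collar sits on the fork. Then take the black bow handle and pull it away from the nest, against the spring, until the jaw's red pointer stands within the red band of the brass size mark, and finish while still holding the handle there so that I can lay a soap in; leave the soaps, the tape and the stamp on the table where they are.

Things in the scene. Friction and masses are not known exactly. Their poses are not given: they have to be found in the camera images.
- soap_vice: aluminium bench vice for soaps, fixed to the table: base plate 340 x 136 mm, 10 mm high, with two guide rods along its length and a white-lined nest at one end. Origin: underside of the base, straight below the clevis hole when the handle is home. Its x axis runs along the guide rods towards the nest and backstop (base from x = -155 to +185 mm); the handle is pulled towards its -x. z up. A steel ruler runs along its -y side, top 28 mm above the table.
- vice_jaw (a joint): travel of the moving jaw along the vice's -x, in m: 0 = closed by its springs against the stop, 0.058 = fully open. The springs pull it shut with 4.8 N at 0 and 1.6 N more per 10 mm (about 12 N at 45 mm). The nest between the jaw liners is 45 mm wide at 0 and grows by the travel.
- draw_handle: the draw handle: a dark carriage on the guide rods carrying a steel fork towards the nest and a black bow handle. It slides along the vice's x, 0 to 62 mm towards the vice's -x, with about 1.2 N of friction and no spring of its own; it starts home, with its fork round the jaw's lug and the holes in line. Origin on the fork hole's axis, at the vice's underside; axes as the vice's. Unpinned, pulling it does not move the jaw.
- fork_mouth (a point): centre of the fork hole's upper mouth, on the fork's top face, 48 mm above the table; moves with the handle. The hole runs straight down, 12 mm in diameter with a 1.5 mm chamfer, through the fork's upper cheek (8 mm), the lug (10 mm) and the fork's lower cheek (8 mm) with 2 mm gaps between; nothing stands within 50 mm of it above the fork's top except the bow handle.
- lug_hole (a point): centre of the jaw lug's hole (12 mm in diameter) at the lug's top face, 38 mm above the table; moves with the jaw.
- handle_grip (a point): middle of the bow handle's round black grip, 86 mm above the table; the grip is a bar 16 mm in diameter and 72 mm long, lying along the vice's y, 66 mm from the fork hole towards the vice's -x; the carriage below it is 48 mm high, so the space under the bar is free for fingertips. Moves with the handle. The pinned joint has about 2 mm of play between handle and jaw.
- jaw_pointer (a point): tip of the red pointer on the jaw's -y side, over the ruler, 38 mm above the table; moves with the jaw.
- size_mark: brass cursor clamped on the ruler, fixed, 20 mm long; a red band 10 mm wide along the ruler lies across the middle of its top. Origin below the middle of the band, at the table; axes as the vice's. The pointer passes just above it; the cursor stands 25 to 45 mm from the pointer's closed place towards the vice's -x.
- mark_band (a point): middle of the red band, 33 mm above the table.
- clevis_pin: loose clevis pin, about 50 g, standing upright in its rest: steel shank 10 mm in diameter and 36 mm long with a tapered tip (5 mm), above it a steel collar 22 mm across and 4 mm high, above that a round red knob 18 mm in diameter and 24 mm high; 64 mm in all. Origin at the tip, z up along the pin.
- pin_shoulder (a point): underside of the pin's collar, 36 mm above the tip; it rests on the fork's top face when the pin is seated.
- pin_knob (a point): middle of the red knob, 53 mm above the pin's tip: 61 mm above the table in the rest.
- pin_rest: wooden block 60 x 60 x 44 mm, fixed, with one hole 12 mm in diameter and 38 mm deep in the middle of its top, where the pin stands with its collar on the block. Origin at the centre of its underside.
- soap_cloud_06: bystander, loose: pink cloud-shaped soap, 69 x 69 x 35 mm. Leave it where it is.
- soap_dahlia_16: bystander, loose: amber dahlia-flower soap, 74 x 74 x 35 mm. Leave it where it is.
- soap_rose_25: bystander, loose: grey rose soap, 69 x 69 x 34 mm. Leave it where it is.
- soap_cloud_22: bystander, loose: blue cloud-shaped soap, 67 x 67 x 35 mm. Leave it where it is.
- soap_blossom_20: bystander, loose: olive blossom soap, 79 x 79 x 34 mm. Leave it where it is.
- masking_tape: bystander, loose: roll of paper tape lying flat, 82 mm across, 24 mm high. Leave it where it is.
- soap_stamp: bystander, loose: brass hand stamp with a dark wooden handle, standing on its face, 48 mm across, 75 mm high. Leave it where it is.

How it is judged:
By the outcome, as a careful person would: the job done as asked, in the order asked, and still so for the second after the job is handed in, while the arm keeps its last pose, push and grip.
It also fails if it takes over 48 s, if anything falls off the work surface, if the arm or the gripper's body presses on something with over 40 N, if the wrist force passes 120 N, or if a joint passes its speed limit or range.

### The arm

A 6-joint arm with a two-finger parallel gripper is mounted at the origin on a cart in front of the work surface, level with it; the furniture and walls round the work are solid. World frame = base frame: x ahead of the robot, y to its left, z up, the work surface at z = 0. Lengths are in mm, angles in rad, forces in N, time in s.
With the tool pointing down it reaches from about 350 to 850 mm from the base axis. Payload 8.1 kg.
Tool frame: the origin (TCP) lies midway between the tips of the shut fingers; the grasp point (between the pads) lies env.pinch_z behind it (env.pinch_z is the distance from the TCP to the grasp point, in mm); z points along the fingers, y is the line along which they close (so a half turn about z gives the same grasp; the last joint's range is limited). The gripper opens to 85 mm and grips with 20 to 120 N. Pads are 22 mm wide; open, the fingers measure 114 mm over their backs; the gripper's body (76 mm by 85 mm) begins 54 mm behind the grasp point. The pads swing forward as they close: fully open they stand 13 mm farther back than shut.
Start: joints at [-1.313, 0.13, 1.488, -0, 1.523, -0.085], TCP at [201.695, -565.088, 231.292] pointing down, gripper open.
Joint ranges: [-2.96, 2.96], [-0.89, 2.26], [0.02, 2.5], [-1.34, 4.48], [0, 2.73], [-2.66, 2.66]. Speed limits (rad/s): [2.39, 2.39, 2.79, 3.14, 3.14, 3.14].

### API

Orientations are given as a unit quaternion [x, y, z, w].
In Python, from rig import env, move_gripper, readout, eyes gives the robot as it stands. The module is installed in compiled form; this text tells all that it offers. Calls block until the motion is done:
- env.goto(position, orientation): joint-space move of the TCP to a pose.
- env.move_l(position, max_speed=150, rotation=None, threshold=None): straight line of the TCP; rotation=None keeps the orientation; max_speed is the mean speed in mm/s. With threshold (N) it stops when the force on the tool has changed by that much, and returns True; else False.
- env.set_joints(angles): joint-space move.
- move_gripper(opening, newtons=None): finger opening in mm; newtons is the grip in N (None keeps the last); returns when the fingers have stopped.
- env.pause(seconds).
- env.solve_ik(position, orientation): joint angles nearest the present ones, or None.
- readout.observe(): the state.
- eyes.capture(name): name is "scene" or "side" or "wrist"; returns a dict with "frame" (384x512x3 uint8, red, green, blue), "range_z" (384x512 float32, mm along the optical axis (not along the pixel's ray), 0 where there is no reading), "fx", "fy", "cx", "cy" (pixels), "T" (4x4, takes a point from camera to world coordinates); the wrist camera has in their place "T_tool_cam" (4x4, takes a point from camera to tool coordinates, whose origin is the TCP and whose axes are the flange's). Camera axes: x right, y up, looking along -z (the intrinsics and any distortion apply to the point x, -y, -z); pixel columns grow to the right and rows downward; lengths in mm; the calibration is good to about 2 mm. A picture is of the moment at which its call begins: read the wrist's pose just before it.
A pose or a line that the arm cannot do raises env.PlanningError and nothing moves.
- env.finish_job(): hands the job in; it is judged then, once.
The state is a dict: "t": time; "q": joint angles; "joint_velocities": joint speeds; "effort": joint torques, N m; "tool_pos": TCP position; "tool_rot": TCP orientation; "force": force on the tool from outside, world axes, zero at the start; "ft_torque": the same for the moment, N m; "finger_gap": finger opening in mm; "grip_force": force on a finger pad.
Only numpy, scipy, OpenCV 4.12 (cv2) and the standard library are available. Lean on these libraries where they do the work, as an engineer would, in place of code of your own. Each camera call takes 0.05 s, during which the arm holds its last target. There are 200 camera calls.

## Working session

There is one attempt and no reset: what is moved stays moved. The work goes in short steps, each a Python script; the robot and the scene stay as the last script left them, time stands still between calls to the robot, and variables do not carry over. Pictures are saved under pics/ and viewed, at most 10 in all, crops included, and the job is handed in when it is done.

```bash
mkdir -p pics; cat > h.py <<'E'
import numpy as np, cv2
from rig import env, move_gripper, readout, eyes
from scipy.spatial.transform import Rotation as R
def save(c,n): cv2.imwrite('pics/'+n,c['frame'][:,:,::-1])
def cap(name):
    s=readout.observe(); c=eyes.capture(name)
    if name=='wrist':
        T=np.eye(4); T[:3,:3]=R.from_quat(s['tool_rot']).as_matrix(); T[:3,3]=s['tool_pos']; c['T']=T@c['T_tool_cam']
    return c
def ray(c,u,v):
    d=np.array([(u-c['cx'])/c['fx'],-(v-c['cy'])/c['fy'],-1.]); return c['T'][:3,3],c['T'][:3,:3]@d
def onz(c,u,v,z):
    o,d=ray(c,u,v); return o+d*(z-o[2])/d[2]
def red(c):
    h=cv2.cvtColor(c['frame'],cv2.COLOR_RGB2HSV); m=(((h[...,0]<6)|(h[...,0]>174))&(h[...,1]>150)&(h[...,2]>60)).astype(np.uint8)
    n,l,st,ce=cv2.connectedComponentsWithStats(m)
    return m,[(st[i].tolist(),ce[i].round(1).tolist()) for i in range(1,n) if st[i,4]>5]
E
python3 - <<'E'
from h import *
for n in('scene','side'):
    c=cap(n); save(c,n+'0.png'); print(n,[k for k in c],c['T'][:3].round(2).tolist(),c['fx'],c['cx'],c['cy'])
    for s,ce in red(c)[1]:
        z=c['range_z'][int(ce[1]),int(ce[0])]; o,d=ray(c,*ce); print(s,ce,(o+d*z).round(1))
s=readout.observe();print(s['t'],s['tool_rot'],env.pinch_z)
E
```

```text
scene ['frame', 'range_z', 'fx', 'fy', 'cx', 'cy', 'T'] [[-0.6, 0.62, -0.5, -136.13], [-0.8, -0.47, 0.38, 672.89], [0.0, 0.63, 0.78, 1090.42]] 445.8938151510373 252.56584267169967 191.55404235025534
[122, 37, 16, 16, 102] [129.3, 44.4] [1237.8  174.   189.5]
[238, 171, 5, 4, 17] [239.9, 172.4] [599.  158.6  74.2]
[293, 208, 4, 3, 9] [294.7, 209.1] [408.4 100.   44.9]
[287, 216, 6, 6, 18] [289.4, 218.6] [398.4 127.5  31.6]
side ['frame', 'range_z', 'fx', 'fy', 'cx', 'cy', 'T'] [[-0.99, 0.06, -0.11, 356.46], [-0.12, -0.61, 0.78, 1074.17], [-0.02, 0.79, 0.62, 808.93]] 392.30365552767364 257.6589816124216 186.44552881305884
[0, 145, 20, 10, 127] [8.7, 149.6] [1229.5  177.1  184.2]
[216, 186, 6, 9, 43] [218.7, 190.3] [598.7 168.7  69.7]
[281, 187, 3, 3, 7] [282.0, 187.7] [411.5  94.9  35.9]
[283, 195, 7, 2, 13] [285.8, 195.5] [397.3 127.8  31.9]
[113, 225, 15, 6, 60] [119.5, 227.4] [854.8 326.8  41.5]
0.1 [ 9.85345712e-01  1.70567114e-01 -6.15882986e-05 -8.27153469e-04] 18.700000000000003
```

View pics/scene0.png

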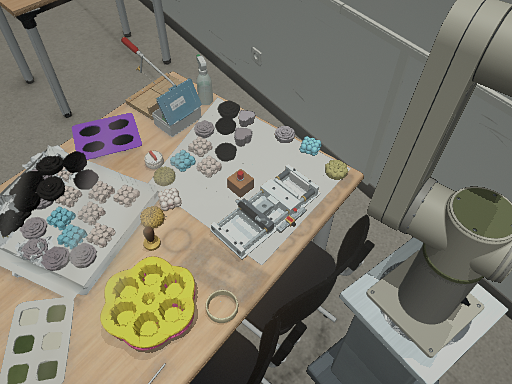

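View pics/side0.png

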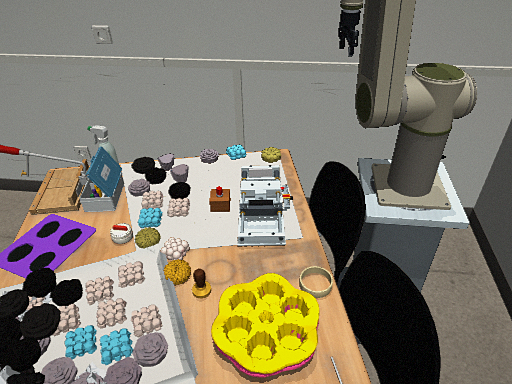

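The scene view shows the pin in its rest at (240,175). The vice is at (265,210), with its nest towards world -y, the red pointer at (295,209) and the size mark at (289,218). Next is a close wrist view.

```bash
python3 - <<'E'
from h import *
c=eyes.capture('wrist'); print(c['T_tool_cam'].round(3).tolist(),c['fx'])
q=[1,0,0,0]
q=R.from_euler('z',0).as_matrix()
env.goto([470,110,320],[1,0,0,0])
c=cap('wrist'); save(c,'w1.png'); print(readout.observe()['t'],readout.observe()['tool_pos'])
for s,ce in red(c)[1]: print(s,ce,[onz(c,*ce,z).round(1).tolist() for z in(33,38,61)])
E
```

```text
[[-0.002, 0.961, 0.277, 70.368], [1.0, 0.002, 0.0, -0.775], [-0.0, 0.277, -0.961, -141.942], [0.0, 0.0, 0.0, 1.0]] 316.0040805210266
2.7917 [470.15907598 109.38804499 319.81550215]
[207, 42, 17, 18, 222] [215.3, 50.7] [[605.7, 162.2, 33.0], [604.9, 161.6, 38.0], [601.4, 158.8, 61.0]]
[263, 199, 7, 7, 33] [266.2, 201.5] [[408.9, 97.8, 33.0], [410.4, 97.9, 38.0], [417.5, 98.6, 61.0]]
[240, 203, 8, 14, 83] [243.7, 209.7] [[396.7, 129.9, 33.0], [398.4, 129.7, 38.0], [406.1, 128.6, 61.0]]
```

View pics/w1.png

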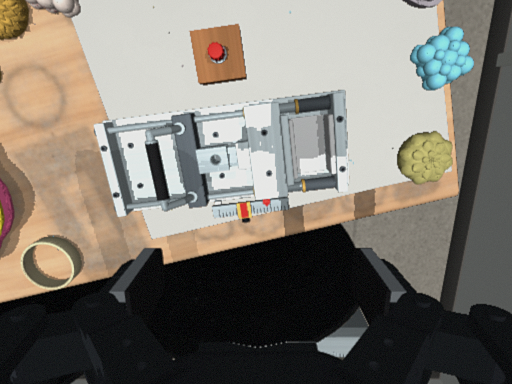

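The wrist view shows the knob at (215,51), the fork hole at (216,159), the grip bar from (150,143) to (165,197), the pointer at (266,201) and the band at (243,209). The view is good, so I'll compute the yaw and look closer at the knob and the hole with the same image geometry.

```bash
python3 - <<'E'
from h import *
c=cap('wrist')
P=lambda u,v,z:onz(c,u,v,z)
a=P(98,126,10);b=P(345,92,10);print('base',a,b, P(117,214,10),P(350,187,10))
print('grip',P(151,143,90),P(164,197,90),'fork',P(216,159,48))
d=b-a; xv=d[:2]/np.linalg.norm(d[:2]); th=np.arctan2(xv[0],-xv[1]); print('xv',xv,'yaw',th)
# tool y along vice x ; tool y at yaw0 = -Y
q=(R.from_euler('z',th)*R.from_quat([1,0,0,0])).as_quat(); print('q',q)
np.save('q.npy',q); Rm=R.from_quat(q).as_matrix()
# camera so that target is near the image centre, TCP 55 over feature height
for n,t in(('fork',P(216,159,48)),('knob',P(215,50,72))):
    off=Rm@np.array([20,0,0]); p=t-off; p[2]=t[2]+90
    env.goto(p,q); env.pause(.2); k=cap('wrist'); save(k,n+'.png'); np.save(n+'T.npy',k['T']); print(n,readout.observe()['tool_pos'],readout.observe()['t'])
    if n=='knob': print(red(k)[1])
E
python3 -c "
import cv2,numpy as np
cv2.imwrite('pics/both.png',cv2.resize(np.hstack([cv2.imread('pics/fork.png'),cv2.imread('pics/knob.png')]),(800,300)))"
```

```text
base [512.98057124 332.78360481  10.        ] [557.05729364  -9.2335589   10.        ] [382.79805187 322.6380781   10.        ] [423.78082419 -26.41610933  10.        ]
grip [498.21348214 234.25003269  90.        ] [432.52108002 224.65174699  90.        ] fork [472.25703438 164.64154061  48.        ]
xv [ 0.12781581 -0.99179792] yaw 0.12816641484216335
q [0.99794737 0.06403936 0.         0.        ]
fork [453.95241526 162.05495025 139.9300787 ] 3.875
knob [579.75592846 155.40527909 162.03616116] 4.7083
[([246, 160, 25, 26, 442], [258.0, 172.6])]
```

View pics/both.png

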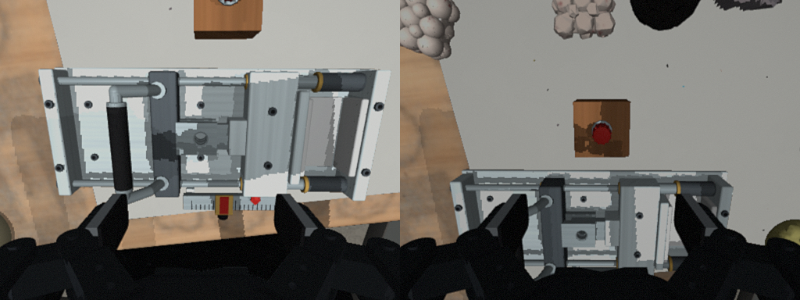

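Left half: the fork hole is at about (255,175) in full-frame pixels, and the yaw is aligned. Right half: the knob is at (258,172). I'll zoom in on both.

```bash
python3 -c "
import cv2,numpy as np
f=cv2.imread('pics/fork.png')[145:205,216:296];k=cv2.imread('pics/knob.png')[145:205,216:296]
f=cv2.convertScaleAbs(f,alpha=1.6)
cv2.imwrite('pics/zoom.png',cv2.resize(np.hstack([f,k]),(800,300),interpolation=cv2.INTER_NEAREST))"
```

```text
(no output)
```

View pics/zoom.png

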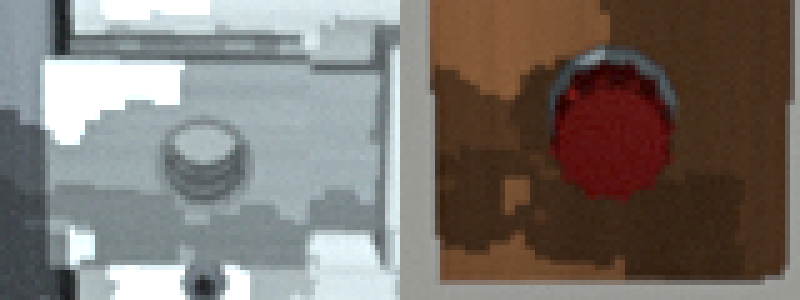

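```bash
python3 - <<'E'
from h import *
c=cap('wrist')
c['T']=np.load('forkT.npy'); f=onz(c,256.7,176.8,48)
c['T']=np.load('knobT.npy'); k=onz(c,258.3,173.2,72); kc=onz(c,258.7,167,48)
print(f,k,kc)
q=np.load('q.npy'); np.save('fk.npy',[f,k])
p=(k+kc)/2
move_gripper(40,40)
env.move_l([p[0],p[1],85],200); env.move_l([p[0],p[1],51],60)
move_gripper(0,60); s=readout.observe(); print(s['finger_gap'],s['grip_force'],s['force'],s['tool_pos'],s['t'])
b=s['tool_pos']
env.move_l([b[0],b[1],130],100,threshold=None)
c=cap('wrist'); save(c,'held.png'); s=readout.observe(); print(s['finger_gap'],s['tool_pos'],s['t']); np.save('b.npy',b)
E
```

```text
[472.33643368 165.73223519  48.        ] [600.72848524 158.21725131  72.        ] [600.8926751  157.83186838  48.        ]
15.519479385548726 58.563507199287415 [0.25580796 0.8584179  3.29417913] [601.39264708 158.1199209   51.75617223] 6.875
15.676903143223495 [600.62360218 157.98821955 128.77302453] 7.8667
```

View pics/held.png

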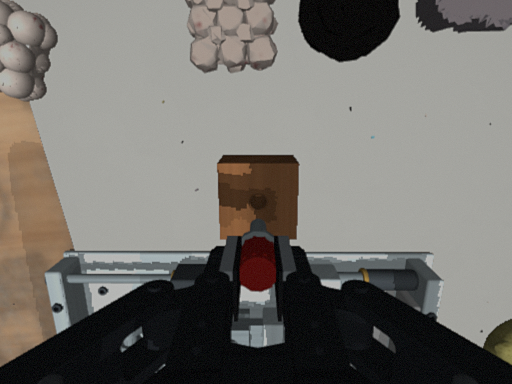

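The pin is held between the fingers, with the knob at (258,262) and the tip at about (258,225), clear of the rest. I'll carry it to the fork and insert it with a force threshold.

```bash
cat > ins.py <<'E'
from h import *
q=np.load('q.npy');f,k=np.load('fk.npy');b=np.load('b.npy')
p=k*.5+np.array([600.893,157.832,48])*.5
t=(b+f-p)[:2]
env.move_l([t[0],t[1],129],200); env.move_l([t[0],t[1],97],80)
for i in range(2):
    s=readout.observe(); e=s['tool_pos'][:2]-t; print('err',e,s['tool_pos'][2])
g=t-e
env.move_l([g[0],g[1],95],40)
f0=readout.observe()['force']
r0=[(0,0)]+[(r*np.cos(a),r*np.sin(a)) for r in(1.2,2.2) for a in np.arange(6)*np.pi/3]
for dx,dy in r0:
    hit=env.move_l([g[0]+dx,g[1]+dy,56],40,threshold=8)
    s=readout.observe(); print((round(dx,1),round(dy,1)),hit,s['tool_pos'].round(2),(s['force']-f0).round(1),s['t'])
    if s['tool_pos'][2]<80 or s['t']>25: break
    env.move_l([g[0]+dx,g[1]+dy,95],60)
c=cap('wrist'); save(c,'ins.png'); print(readout.observe()['finger_gap'])
E
python3 ins.py
```

```text
err [-0.42218256 -0.17010147] 96.2404234659918
err [-0.42218256 -0.17010147] 96.2404234659918
(0, 0) False [473.28 165.95  55.98] [-0.7 -1.  -0.3] 10.5833
15.798032114002773
```

View pics/ins.png

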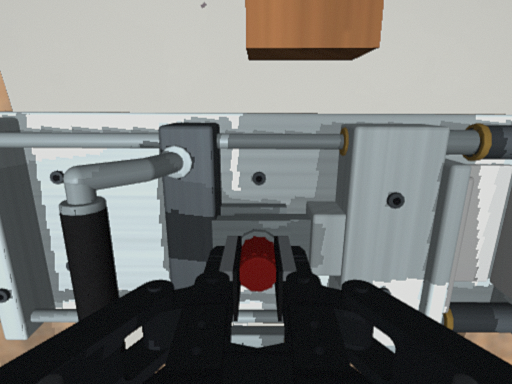

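The pin is in the hole, with the tool at z 56, i.e. seated height. I'll press it home, release, and check the collar from above.

```bash
cat > pull.py <<'E'
from h import *
q=np.load('q.npy');f,k=np.load('fk.npy'); xv=np.array([0.12782,-0.9918])
c=cap('wrist'); T=c['T']
c['T']=np.load('forkT.npy'); c['frame']=cv2.imread('pics/fork.png')[:,:,::-1].copy()
for s_,ce in red(c)[1]: print(s_,ce,onz(c,*ce,33),onz(c,*ce,38))
s=readout.observe(); p=s['tool_pos']
print('press',env.move_l([p[0],p[1],52],20,threshold=12),readout.observe()['tool_pos'],readout.observe()['force'])
move_gripper(36); p=readout.observe()['tool_pos']
env.move_l([p[0],p[1],112],150)
g=f[:2]-66*xv
env.move_l([g[0],g[1],125],200)
c=cap('side'); save(c,'side2.png')
for s_,ce in red(c)[1]: print(s_,ce,onz(c,*ce,68))
c=cap('wrist'); save(c,'w3.png'); print(readout.observe()['tool_pos'],readout.observe()['t'])
for s_,ce in red(c)[1]: print(s_,ce,onz(c,*ce,76))
a=cv2.imread('pics/side2.png')[140:250,190:320]; b=cv2.imread('pics/w3.png')
cv2.imwrite('pics/chk.png',np.hstack([cv2.resize(a,(400,338)),cv2.resize(b,(400,338))]))
E
python3 pull.py
```

```text
[281, 252, 12, 22, 223] [286.4, 262.4] [396.59132139 130.16772026  33.        ] [399.12871679 130.99811371  38.        ]
[321, 252, 12, 10, 85] [326.4, 255.7] [407.26840878  96.71821352  33.        ] [409.59186614  98.21883866  38.        ]
press True [473.38205844 166.03030943  55.6698111 ] [-3.91010019 -1.09936655  9.57544626]
[0, 145, 20, 10, 127] [8.7, 149.6] [1391.90314756   10.25857382   68.        ]
[281, 187, 3, 3, 7] [282.0, 187.7] [409.24213202 135.51033327  68.        ]
[283, 195, 6, 2, 12] [285.5, 195.5] [396.24316702 171.83289448  68.        ]
[113, 225, 15, 6, 60] [119.5, 227.4] [837.59824294 352.60137203  68.        ]
[463.2028908  230.41462134 123.71521357] 12.3417
[340, 195, 34, 34, 688] [357.2, 213.1] [475.15179805 169.22979499  76.        ]
[362, 279, 12, 13, 142] [367.7, 284.8] [425.42381892 151.07498587  76.        ]
[405, 281, 13, 10, 84] [411.0, 284.2] [429.56971982 121.95891166  76.        ]
```

View pics/chk.png

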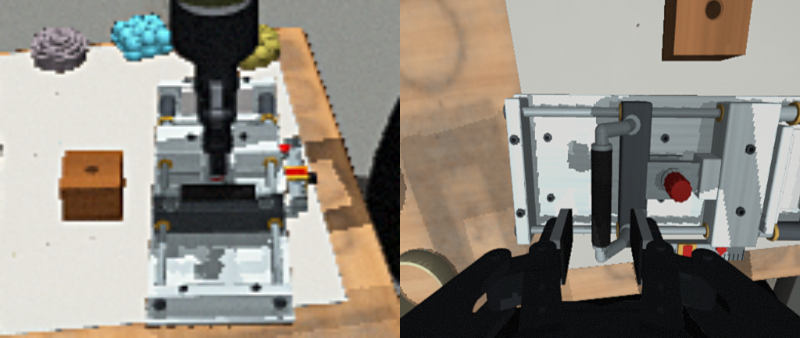

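The pin is seated: contact came at z 55.7 as predicted, and it stands in the fork at (357,213). The open fingers straddle the black bar. Now I'll grip it and pull about 34 mm.

```bash
cat > p2.py <<'E'
from h import *
xv=np.array([0.12782,-0.9918]); f,k=np.load('fk.npy'); g=f[:2]-66*xv
def o(n): s=readout.observe(); print(n,s['tool_pos'].round(2),s['force'].round(1),round(s['finger_gap'],1),round(s['grip_force'],1),round(s['t'],2)); return s
print(env.move_l([g[0],g[1],68],100,threshold=15)); o('down')
move_gripper(0,80); s=o('grip'); p=s['tool_pos']; np.save('p.npy',p)
t=p[:2]-34.5*xv
env.move_l([t[0],t[1],p[2]],40); env.pause(.3); s=o('pulled'); print('travel',-(s['tool_pos']-p)[:2]@xv)
for n in('wrist','scene','side'):
    c=cap(n); save(c,n+'4.png')
    for s_,ce in red(c)[1]: print(n,s_,ce,onz(c,*ce,33).round(1),onz(c,*ce,38).round(1))
a=cv2.imread('pics/side4.png')[170:230,240:320]; b=cv2.imread('pics/scene4.png')[180:240,250:330]
cv2.imwrite('pics/fin.png',np.hstack([cv2.resize(a,(400,300)),cv2.resize(b,(400,300))]))
E
python3 p2.py
```

```text
False
down [464.22 231.18  68.37] [ 0.2 -0.1  0.3] 35.9 0.0 13.06
grip [464.71 231.5   69.27] [-0.8 -1.5  6.7] 13.3 78.0 13.39
pulled [460.61 264.03  69.3 ] [ 1.1 -9.2  0.9] 13.3 77.9 14.71
travel 32.792426516798415
wrist [365, 227, 51, 49, 1586] [391.0, 251.7] [453.9 180.5  33. ] [456.1 183.2  38. ]
wrist [367, 250, 5, 7, 10] [368.7, 253.5] [451. 194.  33.] [453.3 196.2  38. ]
wrist [451, 330, 11, 5, 40] [456.6, 331.5] [401.9 122.5  33. ] [405.5 126.7  38. ]
scene [122, 37, 16, 16, 101] [129.2, 44.3] [1477.4   87.4   33. ] [1469.8   90.1   38. ]
scene [253, 204, 6, 4, 13] [255.8, 205.3] [495.  176.8  33. ] [492.  179.2  38. ]
scene [286, 214, 4, 3, 9] [287.7, 215.1] [410.3 124.1  33. ] [407.7 126.7  38. ]
scene [287, 218, 6, 4, 14] [289.8, 219.1] [395.6 128.4  33. ] [393.1 131.   38. ]
side [0, 145, 20, 10, 127] [8.7, 149.6] [1440.8  -40.    33. ] [1433.8  -32.8   38. ]
side [281, 193, 9, 4, 19] [284.7, 194.9] [400.8 126.5  33. ] [400.5 132.6  38. ]
side [113, 225, 15, 6, 59] [119.5, 227.4] [860.3 318.5  33. ] [857.1 323.4  38. ]
```

View pics/fin.png

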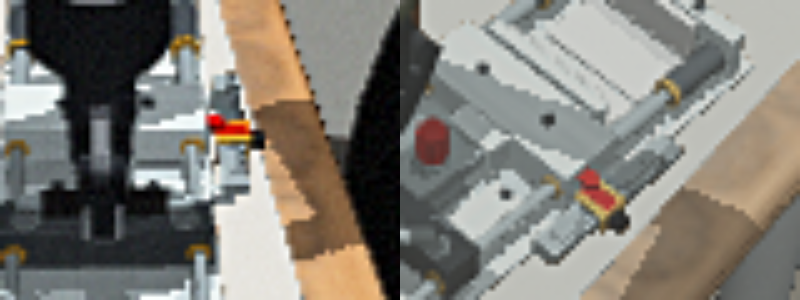

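The pointer is at the near edge of the band, about 3 to 4 mm short of the middle, and the pin is riding with the fork. I'll pull a little further and check.

```bash
python3 - <<'E'
from h import *
xv=np.array([0.12782,-0.9918]); p=np.load('p.npy'); t=p[:2]-37.8*xv
c=cap('scene'); z0=np.array([294.7,209.1]); a=onz(c,*z0,38)
print('scene travel before',-(onz(c,287.7,215.1,38)-a)[:2]@xv)
env.move_l([t[0],t[1],p[2]],20); env.pause(.4); s=readout.observe(); print('handle',-(s['tool_pos']-p)[:2]@xv,s['force'],s['finger_gap'],s['t'],abs(s['joint_velocities']).max())
for n in('wrist','scene'):
    c=cap(n); save(c,n+'5.png')
    for s_,ce in red(c)[1]: print(n,s_,ce,onz(c,*ce,33).round(1),onz(c,*ce,38).round(1))
a=cv2.imread('pics/wrist5.png')[290:384,400:512]; b=cv2.imread('pics/scene5.png')[195:235,265:315]
cv2.imwrite('pics/fin2.png',np.hstack([cv2.resize(a,(400,336)),cv2.resize(b,(400,336),interpolation=cv2.INTER_NEAREST)]))
E
```

```text
scene travel before 30.790398868190106
handle 35.93565797124508 [ 1.83367477 -8.79016742  2.05378253] 13.70905190767521 15.625 0.0018019541623193465
wrist [365, 227, 51, 49, 1602] [390.8, 251.7] [453.5 183.8  33. ] [455.7 186.4  38. ]
wrist [451, 330, 12, 5, 39] [456.9, 331.4] [401.6 125.4  33. ] [405.2 129.6  38. ]
scene [122, 37, 16, 16, 101] [129.2, 44.3] [1477.4   87.4   33. ] [1469.8   90.1   38. ]
scene [253, 205, 6, 3, 10] [255.5, 205.8] [494.  178.7  33. ] [491.1 181.   38. ]
scene [285, 215, 8, 7, 22] [288.7, 218.0] [400.5 128.5  33. ] [398. 131.  38.]
```

View pics/fin2.png

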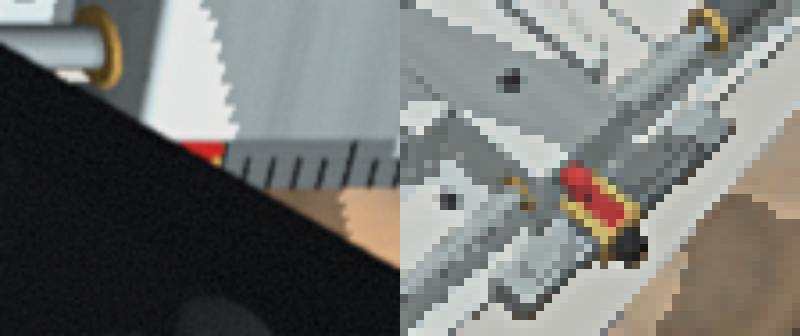

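The pointer is in line with the red band, at about 33.9 mm travel against a 33.4 mm target with ±5 mm allowed. The grip is holding, so I'm handing the job in.

```bash
python3 -c "
from rig import env
print(env.finish_job())"
```

```text
the job is handed in; nothing more can be done
None
```

I handed the job in at about 16 s of the 48 s: the clevis pin is seated with its collar on the fork, and the arm is still holding the handle pulled with the red pointer in the red band (within about 1 mm of its middle by my measurements); the soaps, tape and stamp were not touched.

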